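# Open the warming block's push-to-release flap and load the orange tube rack

## Task

Press the blue flap on the front of the white warming block inward until its catch lets go and it drops all the way open. Then set the orange tube rack on the open flap and slide it straight in between the two steel guide rails until it meets the back stop of the chamber. Leave the flap open and everything else on the bench where it is.

Things in the scene. Friction and masses are not known exactly. Their poses are not given: they have to be found in the camera images.
- case: white warming block, fixed, 297 deep x 240 wide x 108 high. Origin: bench top, below the middle of the flap's hinge; x points level from the front into the chamber, y left, z up. Front leans back 25 deg: closed flap's inner face runs from x 0, z 14 to x 36, z 91. Mouth 130 wide; header over it (foremost edge x 37, underside z 93). Cheeks (|y| 78 to 120) flush with the closed flap. Clear roof
- case_stop (a point): middle of the chamber's back wall (the stop) at floor level: case x 110, y 0, z 12.5 mm; axes as case. The chamber floor is level, 12.5 mm above the bench, 1.5 mm lower than the open flap's upper face. Two steel guide rails lead to the stop along case x: inner faces at y -31 and +31, 10 mm high, from x 22, with flared tips from x 6
- flap (a joint): flap angle, rad: 0 to 0.015 closed, negative pressed inward (hard stop -0.11), 2.0 fully open. Hinge along case y at x 0, z 14 mm. The catch lets go at about -0.06 (5 mm inward at the dot, about 6 to 9 N) and stays let go: when the finger goes away, a damped spring and gravity swing the flap down to the front in about 2.5 s. Open, it lies level, upper face at z 14, from case x -85 to 0; keep that clear
- flap_press (a point): centre of the white dot (22 mm across) on the flap's outer face, where to press; it moves with the flap. The flap is a blue panel without handle, 150 wide, 85 long, 12 thick; the dot is at mid width, 68 mm up from the hinge. Closed, the dot is at case x 17, y 0, z 81 and inward is case direction x 0.91, z -0.42 (the face leans back 25 deg)
- rack: the orange tube rack with twelve white-capped tubes fixed in it, loose, about 0.14 kg: 80 long (its x) x 50 wide (its y) x 52 high; side walls plain up to 43, the caps above that are set in 4 to 5 from the sides. Origin: centre of its underside; z up. Same shape turned by half a turn. Home in the chamber, its origin lies at case x 70, y 0, z 12.5, its long side along the case's x.
- other_rack: a green tube rack of the same shape; leave it alone (the two racks may have swapped sides)
- wash_bottle: green squeeze bottle, 72 across, 165 high, origin at the centre of its underside; leave it alone
- jar: white jar with a red lid, 72 across, 100 high, origin at the centre of its underside; leave it alone
- timer: grey bench timer 62 x 62 x 19 high, origin at the centre of its underside; leave it alone
Mind the look-alikes: they are no part of the job. What is shaped like the rack but yellow is not meant.

How it is judged:
By the outcome, as a careful person would: the job done as asked, in the order asked, and still so for the second after the job is handed in, with the robot touching nothing.
It also fails if it takes over 72 s, if anything falls off the work surface, if the arm or the gripper's body presses on something with over 40 N, if the wrist force passes 120 N, or if a joint passes its speed limit or range.

## Robot

A 6-joint arm with a two-finger parallel gripper is mounted at the origin on the work surface. World frame = base frame: x ahead of the robot, y to its left, z up, the work surface at z = 0. Lengths are in mm, angles in rad, forces in N, time in s.
With the tool pointing down it reaches from about 275 to 825 mm from the base axis. Payload 5.2 kg.
Tool frame: the origin (TCP) lies midway between the tips of the shut fingers; the grasp point (between the pads) lies 19 mm behind it; z points along the fingers, y is the direction in which the jaws open and shut (so a half turn about z gives the same grasp; the last joint's range is limited). The gripper opens to 93 mm and grips with 3 to 60 N. Pads are 15 mm wide; open, the fingers measure 128 mm over their backs; the gripper's body (75 mm by 188 mm) begins 65 mm behind the grasp point.
Start: joints at [0.952, 0.259, 1.535, -0, 1.348, -0.203], TCP at [222.136, 503.15, 184.453] pointing down, gripper open.
Joint ranges: [-3.14, 3.14], [-0.91, 2.08], [0.19, 2.58], [-1.22, 4.36], [0.22, 2.71], [-3.12, 3.12]. Speed limits (rad/s): [2.57, 2.57, 3.14, 3.14, 3.14, 3.14].

## Interface

Orientations are given as a unit quaternion [w, x, y, z].
In Python, from plant import * gives the robot as it stands. The module is installed in compiled form; this text tells all that it offers.
- The arm moves only by the shell command python3 -m handwheel 'ROWS' [FORCE]. ROWS is JSON, one flat list of numbers, 5 for each row, row after row: the shift along the tool's x, y, z in m, then the turn about the tool's z in rad, then the opening, from 0 (shut) to 1 (fully open). A call has 1 to 20 rows; each row is the pose to reach, as a shift and turn from the pose commanded when the call began, along the tool's axes at that moment; what a row does not reach only later rows make up. A row lasts 1/8 s, in which the tool goes at most 62.5 mm and 10.7 degrees, less where a joint would pass 70% of its speed; a pose out of reach is approached as far as the arm can. A call with a gripper value outside its range is refused whole. The fingers move at their own pace and stop on an object; FORCE is the grip in N (left out, the last holds). Time passes only in rows, so rows that repeat a pose let the fingers close. It gives the time, the measured TCP pose, the force and the opening at its end, in the units of the state.
- sense(): the state, without advancing time (a new reading comes with each control period).
- get_image(name): name is "side" or "top"; returns a dict with "pixels" (384x512x3 uint8, blue, green, red), "fovy" (degrees; the focal length in pixels is half the picture's height over the tangent of half this angle, whatever the lens; pixels are square), "cx", "cy" (the principal point, pixels), "k1" (the pictures are not rectified: a ray, as slopes to the right and down, at radius r is drawn at 1 + k1 r^2 times it, then the intrinsics apply), "extrinsics" (4x4, takes a point from world to camera coordinates). Camera axes: x right, y down, z forward; pixel columns grow to the right and rows downward; lengths in mm; the calibration is good to about 2 mm. A picture is of the moment at which its call begins. There is no depth.
- close_job(): hands the job in, once; it reports no verdict.
The state is a dict: "t": time; "qpos": joint angles; "qvel": joint speeds; "tau": joint torques, N m; "ee_pos": TCP position; "eef_rot": TCP orientation; "contact_force": force on the tool from outside, world axes, zero at the start; "wrist_torque": the same for the moment, N m; "grip_width": finger opening in mm.
Only numpy, scipy, OpenCV 4.12 (cv2) and the standard library are available. Lean on these libraries where they do the work, as an engineer would, in place of code of your own. Each camera call takes 0.05 s, during which the arm holds its last target. There are 200 camera calls.

## Working session

There is one attempt and no reset: what is moved stays moved. The work goes in short steps, Python scripts to look and compute and a shell command to move; the robot and the scene stay as the last step left them, time stands still between calls to the robot, and variables do not carry over. Pictures are saved under pics/ and viewed, about 8 in all and at most 12, crops included, and the job is handed in when it is done.

```bash
mkdir -p pics; cat > h.py <<'E'
import numpy as np, cv2
from plant import *
def grab(n):
    d=get_image(n); d['f']=192/np.tan(np.radians(d['fovy'])/2); d['E']=np.array(d['extrinsics']); return d
def ray(d,u,v):
    x=np.array([(u-d['cx'])/d['f'],(v-d['cy'])/d['f']]); s=x.copy()
    for _ in range(30): s=x/(1+d['k1']*(s@s))
    R=d['E'][:3,:3]; return -R.T@d['E'][:3,3], R.T@np.array([s[0],s[1],1])
def onz(d,u,v,z):
    o,r=ray(d,u,v); return o+r*(z-o[2])/r[2]
def proj(d,p):
    c=d['E'][:3,:3]@np.array(p,float)+d['E'][:3,3]; s=c[:2]/c[2]; s=s*(1+d['k1']*(s@s)); return s*d['f']+[d['cx'],d['cy']]
def tri(d1,p1,d2,p2):
    o1,a=ray(d1,*p1);o2,b=ray(d2,*p2); t=np.linalg.lstsq(np.c_[a,-b],o2-o1,rcond=None)[0]
    q1,q2=o1+a*t[0],o2+b*t[1]; return (q1+q2)/2,np.linalg.norm(q1-q2)
E
python3 - <<'E'
from h import *
import pickle
D={n:grab(n) for n in('side','top')}
pickle.dump(D,open('D0.pkl','wb'))
for n,d in D.items():
    print(n,d['fovy'],d['cx'],d['cy'],d['k1'],(-d['E'][:3,:3].T@d['E'][:3,3]).round()); cv2.imwrite(f'pics/{n}0.png',cv2.resize(d['pixels'],(768,576),interpolation=cv2.INTER_CUBIC))
s=sense();print(s['eef_rot'],s['grip_width'],s['contact_force'])
E
```

```text
side 49.466563115067956 254.022218219972 192.74922811520136 -0.11127266540247503 [   87. -1078.   919.]
top 43.36625565469128 263.32291112686863 180.56805273668272 -0.14536337897322169 [2.870e+02 1.000e+00 1.832e+03]
[-3.03907368e-04  2.06386216e-01  9.78470283e-01 -7.36168165e-04] 93.28697884168065 [-0.02923872 -0.74591843 -0.5189979 ]
```

View pics/top0.png

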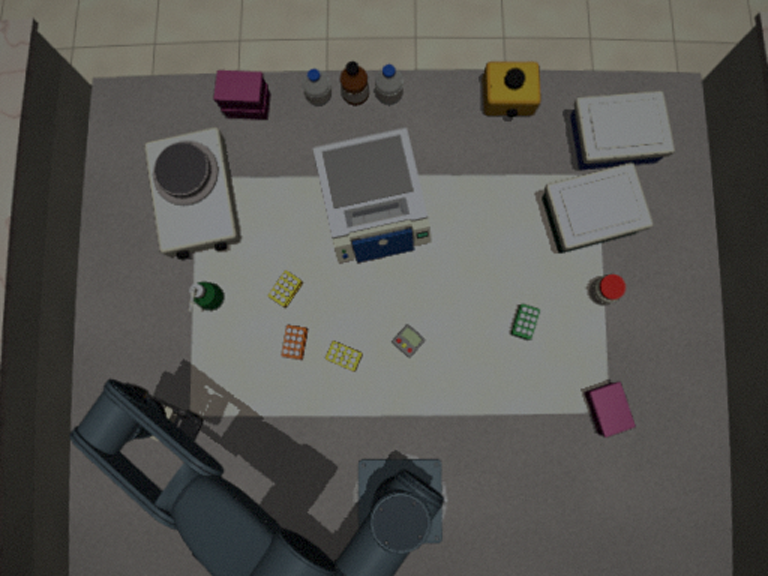

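View pics/side0.png

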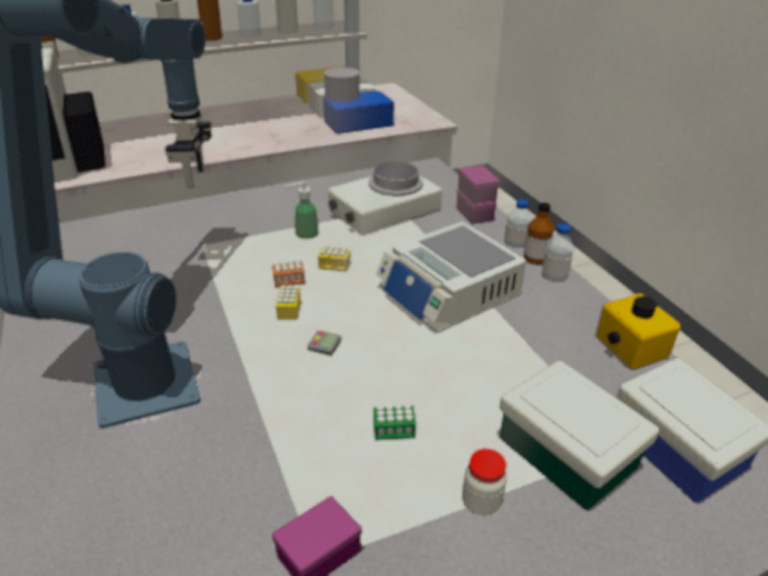

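Top view (768x576 scale): the orange rack is at (294,342). Look-alikes are yellow racks at (285,289) and (344,356) and the green rack at (525,322). The white case with the blue flap is at (372,195), dot at about (383,242). I choose the orange one at (294,342). In the side view it is at (289,273).

```bash
cat > m.py <<'E'
from h import *
import pickle
D=pickle.load(open('D0.pkl','rb'))
def blobs(d,lo,hi,amin=40):
    h=cv2.cvtColor(d['pixels'],cv2.COLOR_BGR2HSV); m=cv2.inRange(h,lo,hi)
    m=cv2.morphologyEx(m,cv2.MORPH_CLOSE,np.ones((5,5)))
    n,l,st,c=cv2.connectedComponentsWithStats(m)
    return [(c[i].round(1),st[i],(l==i).astype(np.uint8)) for i in range(1,n) if st[i][4]>=amin]
if __name__=='__main__':
    for n in D:
        for nm,lo,hi in (('orange',(3,130,90),(14,255,255)),('blue',(100,120,50),(125,255,255)),('yellow',(20,110,90),(34,255,255)),('green',(45,100,40),(85,255,255)),('red',(0,150,90),(3,255,255))):
            for c,st,m in blobs(D[n],lo,hi): 
                r=cv2.minAreaRect(cv2.findNonZero(m)); print(n,nm,c,st, np.round(cv2.boxPoints(r),1).tolist())
    t,s=D['top']['pixels'],D['side']['pixels']
    a=cv2.resize(t[75:185,200:300],None,fx=5,fy=5,interpolation=cv2.INTER_CUBIC); cv2.imwrite('pics/ctop.png',a)
    a=cv2.resize(s[140:225,245:355],None,fx=6,fy=6,interpolation=cv2.INTER_CUBIC); cv2.imwrite('pics/cside.png',a)
    a=cv2.resize(t[170:260,165:255],None,fx=6,fy=6,interpolation=cv2.INTER_CUBIC); cv2.imwrite('pics/crack.png',a)
E
python3 m.py
```

```text
side orange [192.1 184.3] [182 178  20  13 172] [[182.0, 178.0], [201.0, 178.0], [201.0, 190.0], [182.0, 190.0]]
side blue [245.8  73. ] [220  61  42  25 629] [[219.5, 64.19999694824219], [259.8999938964844, 59.099998474121094], [262.79998779296875, 82.5999984741211], [222.5, 87.69999694824219]]
side blue [375.3 151.8] [371 149   9   7  52] [[371.0, 149.0], [379.0, 149.0], [379.0, 155.0], [371.0, 155.0]]
side blue [271.5 192.6] [257 175  31  37 575] [[251.5, 189.10000610351562], [264.5, 173.1999969482422], [292.29998779296875, 195.8000030517578], [279.3999938964844, 211.8000030517578]]
side blue [458.3 313.9] [429 292  73  42 909] [[424.20001220703125, 324.8999938964844], [431.3999938964844, 290.3999938964844], [501.0, 305.0], [493.79998779296875, 339.5]]
side yellow [204.6  53.9] [197  46  19  22 217] [[196.89999389648438, 47.20000076293945], [215.0, 45.79999923706055], [216.5, 66.0999984741211], [198.39999389648438, 67.5]]
side yellow [221.9 173.6] [212 167  21  13 187] [[211.8000030517578, 169.10000610351562], [232.0, 167.0], [233.1999969482422, 178.60000610351562], [213.0, 180.69
[... 1762 characters left out ...]
7.5], [190.1999969482422, 204.8000030517578]]
top yellow [228.7 236.8] [217 227  24  20 283] [[216.1999969482422, 238.39999389648438], [221.60000610351562, 226.5], [241.10000610351562, 235.1999969482422], [235.8000030517578, 247.10000610351562]]
top green [137.2 196.3] [130 188  13  16 107] [[129.0, 201.39999389648438], [134.8000030517578, 187.10000610351562], [144.8000030517578, 191.10000610351562], [139.0, 205.39999389648438]]
top green [349.7 214.1] [341 203  18  23 271] [[340.3999938964844, 221.8000030517578], [346.8999938964844, 202.3000030517578], [359.5, 206.5], [353.0, 226.0]]
top red [408.3 190.7] [401 183  16  17 207] [[397.5, 190.5], [408.0, 180.0], [419.0, 191.0], [408.5, 201.5]]
```

View pics/ctop.png

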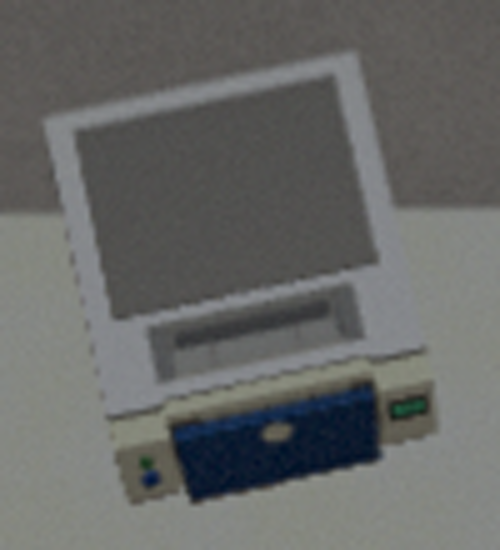

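View pics/crack.png

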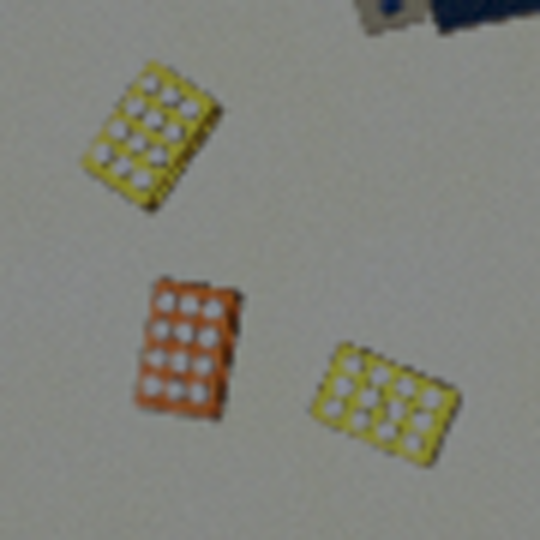

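The top crop shows the case roof corners at crop px (45,118), (357,52), (428,352) and (110,418), with the dot at (277,432). The second crop confirms the orange rack, with its corner caps at (165,300), (214,308), (151,385) and (200,393) and the yellow racks to either side.

```bash
cat > m2.py <<'E'
from m import *
T,S=D['top'],D['side']
cp=lambda p,ox,oy,k:((p[0]+.5)/k-.5+ox,(p[1]+.5)/k-.5+oy)
C=[onz(T,*cp(p,200,75,5),108) for p in((45,118),(357,52),(428,352),(110,418))]
print(np.round(C,1)[:,:2].tolist(),[round(float(np.linalg.norm(C[i]-C[(i+1)%4]))) for i in range(4)])
# yaw: case x from front to back; y = left
vx=(C[0]-C[3])+(C[1]-C[2]); vy=(C[0]-C[1])+(C[3]-C[2])
print('yaw',np.degrees([np.arctan2(vx[1],vx[0]),np.arctan2(-vy[0],vy[1])]))
def white(d,hull_m,vmin):
    h=cv2.convexHull(cv2.findNonZero(hull_m)); k=np.zeros(hull_m.shape,np.uint8); cv2.fillConvexPoly(k,h,1)
    k=cv2.erode(k,np.ones((3,3)))
    p=d['pixels'].astype(int); w=np.clip(p.min(2)-vmin,0,None)*k; ys,xs=np.nonzero(w); ww=w[ys,xs]
    c=np.array([(xs*ww).sum(),(ys*ww).sum()])/ww.sum(); return c,np.c_[xs,ys],ww
def pick(d,lo,hi,near): return min(blobs(d,lo,hi),key=lambda b:np.hypot(*(b[0]-near)))[2]
B=((100,100,30),(130,255,255))
dt=white(T,pick(T,*B,(252,160)),95); ds=white(S,pick(S,*B,(271,192)),110)
print('dot px',dt[0],len(dt[2]),ds[0],len(ds[2]),'tri',tri(T,dt[0],S,ds[0]),'z81',onz(T,*dt[0],81),onz(S,*ds[0],81))
O=((3,110,70),(16,255,255))
r=white(T,pick(T,*O,(196,228)),90); P=np.array([onz(T,*p,52)[:2] for p in r[1]]); c=np.average(P,axis=0,weights=r[2])
ev,V=np.linalg.eigh(np.cov(P.T,aweights=r[2])); a=V[:,1]*np.sign(V[0,1])
rc=[onz(T,*cp(p,165,170,6),52) for p in((165,300),(214,308),(200,393),(151,385))]; m=np.mean(rc,0)
lx=(rc[0]-rc[3])+(rc[1]-rc[2])
print('rack',c,np.degrees(np.arctan2(a[1],a[0])),np.sqrt(ev),'manual',m,np.degrees(np.arctan2(lx[1],lx[0])),np.linalg.norm(lx)/2)
print(proj(S,[*c,26]),'side blob 192.1,184.3')
E
python3 m2.py
```

```text
[[867.1, 209.9], [916.5, -23.7], [685.1, -73.3], [637.8, 159.1]] [239, 237, 237, 235]
yaw [12.2966718  11.72136704]
 ** On entry to DLASCL parameter number  4 had an illegal value
 ** On entry to DLASCL parameter number  4 had an illegal value
 ** On entry to DLASCL parameter number  4 had an illegal value
 ** On entry to DLASCL parameter number  4 had an illegal value
 ** On entry to DLASCL parameter number  5 had an illegal value
 ** On entry to DLASCL parameter number  4 had an illegal valuem2.py:13: RuntimeWarning: invalid value encountered in divide
  c=np.array([(xs*ww).sum(),(ys*ww).sum()])/ww.sum(); return c,np.c_[xs,ys],ww
Traceback (most recent call last):
  File "m2.py", line 17, in <module>
    print('dot px',dt[0],len(dt[2]),ds[0],len(ds[2]),'tri',tri(T,dt[0],S,ds[0]),'z81',onz(T,*dt[0],81),onz(S,*ds[0],81))
                                                           ~~~^^^^^^^^^^^^^^^^^
  File "h.py", line 14, in tri
    o1,a=ray(d1,*p1);o2,b=ray(d2,*p2); t=np.linalg.lstsq(np.c_[a,-b],o2-o1,rcond=None)[0]
                                         ~~~~~~~~~~~~~~~^^^^^^^^^^^^^^^^^^^^^^^^^^^^^^
numpy.linalg.LinAlgError: SVD did not converge in Linear Least Squares
```

```bash
sed -i 's/w=np.clip(p.min(2)-vmin,0,None)\*k/q=p[...,2] if vmin>1 else p.min(2); q=q*k; lo,hi=np.percentile(q[k>0],5),q.max(); w=np.clip(q-(lo+hi)\/2,0,None)*k/; s/,95)/,2)/; s/,110); print/,2); print/; s/(271,192)),110/(271,192)),2/; s/(196,228)),90/(196,228)),1/' m2.py; python3 m2.py
```

```text
[[867.1, 209.9], [916.5, -23.7], [685.1, -73.3], [637.8, 159.1]] [239, 237, 237, 235]
yaw [12.2966718  11.72136704]
dot px [254.9042077  161.01253357] 17 [272.93867925 186.38632075] 26 tri (array([634.2223988 ,  37.35144531,  81.8764283 ]), np.float64(5.755552417897696)) z81 [631.62241964  38.29768562  81.        ] [637.80487386  38.25627838  81.        ]
rack [389.76638775 261.40125477] -12.06075272046303 [11.97127668 20.09251225] manual [389.99159285 261.35369081  52.        ] -8.817640240360916 52.90779046666202
[190.45460878 181.73396143] side blob 192.1,184.3
```

```bash
cat > go.py <<'E'
import sys
from h import *
from scipy.spatial.transform import Rotation as R
# usage: go.py case|world x y z toolx_deg : prints tool-frame shift, turn.
CO=np.array([617.6,33.8,0.]); YAW=12.0
def c2w(p): return CO+R.from_euler('z',YAW,degrees=True).apply(p)
def w2c(p): return R.from_euler('z',-YAW,degrees=True).apply(np.array(p)-CO)
if __name__=='__main__':
    s=sense(); q=s['eef_rot']; r=R.from_quat([q[1],q[2],q[3],q[0]])
    a=list(map(float,sys.argv[2:])); p=c2w(a[:3]) if sys.argv[1]=='case' else np.array(a[:3])
    tx=r.apply([1,0,0]); cur=np.degrees(np.arctan2(tx[1],tx[0]))
    print('t',s['t'],'tcp',s['ee_pos'],'case',w2c(s['ee_pos']).round(1),'toolx',cur.round(2),'F',np.round(s['contact_force'],1),'w',s['grip_width'])
    if len(a)>3: print('shift m',(r.inv().apply(p-np.array(s['ee_pos']))/1000).round(4),'turn',np.radians(-((a[3]-cur+180)%360-180)).round(3))
E
python3 go.py case -35 0 150 192; python3 go.py world 390 261 100 171
```

```text
t 0.1 tcp [221.82922829 502.69047335 183.73773644] case [-289.6  540.9  183.7] toolx 156.18 F [-0.  -0.7 -0.5] w 93.28697884168065
shift m [-0.5231 -0.2895  0.034 ] turn -0.625
t 0.1 tcp [221.82922829 502.69047335 183.73773644] case [-289.6  540.9  183.7] toolx 156.18 F [-0.  -0.7 -0.5] w 93.28697884168065
shift m [-0.2515 -0.153   0.0839] turn -0.259
```

```bash
python3 -m handwheel '[-0.03,-0.015,0,-0.05,0, -0.08,-0.04,0,-0.1,0, -0.13,-0.07,0,-0.16,0, -0.18,-0.1,0,-0.22,0, -0.23,-0.13,0,-0.28,0, -0.28,-0.155,0,-0.34,0, -0.33,-0.18,0,-0.4,0, -0.38,-0.21,0,-0.46,0, -0.43,-0.24,0.01,-0.52,0, -0.47,-0.26,0.02,-0.57,0, -0.505,-0.28,0.03,-0.61,0, -0.523,-0.2895,0.034,-0.625,0, -0.523,-0.2895,0.034,-0.625,0, -0.523,-0.2895,0.034,-0.625,0]' 40; python3 go.py case -30 0 79 192
```

```text
t: 1.85
ee_pos: [582.9, 27.8, 150.3]
eef_rot: [-0.0, -0.104, 0.995, 0.0]
contact_force: [-0.8, 0.3, 0.2]
grip_width: 0.5
t 1.85 tcp [582.92877796  27.78665288 150.29461966] case [-35.2   1.3 150.3] toolx -168.02 F [-0.8  0.3  0.2] w 0.5454167750436343
shift m [-0.0052 -0.0014  0.0713] turn -0.0
```

```bash
python3 -m handwheel '[0,-0.001,0.02,0,0, 0,-0.001,0.045,0,0, 0,-0.001,0.065,0,0, 0,-0.001,0.071,0,0, -0.01,-0.001,0.071,0,0, -0.02,-0.001,0.071,0,0, -0.03,-0.001,0.071,0,0, -0.035,-0.001,0.071,0,0, -0.035,-0.001,0.071,0,0, -0.035,-0.001,0.071,0,0]'; python3 -m handwheel '[-0.003,0,0,0,0, -0.006,0,0,0,0, -0.008,0,0,0,0, -0.008,0,0,0,0]'; python3 go.py case 0 0 0
```

```text
t: 3.1
ee_pos: [617.8, 33.3, 79.3]
eef_rot: [-0.0, -0.104, 0.995, 0.0]
contact_force: [0.2, 0.8, -0.1]
grip_width: 0.4
t: 3.6
ee_pos: [626.0, 35.1, 79.4]
eef_rot: [0.0, -0.104, 0.995, 0.0]
contact_force: [0.1, 0.4, -1.1]
grip_width: 0.5
t 3.6 tcp [626.04633519  35.0700823   79.42941188] case [ 8.5 -0.5 79.4] toolx -168.01 F [ 0.1  0.4 -1.1] w 0.5474890137658491
```

```bash
python3 - <<'E'
from h import *
d=grab('side'); t=grab('top')
a=cv2.resize(d['pixels'][120:230,230:350],None,fx=5,fy=5,interpolation=cv2.INTER_CUBIC)
cv2.imwrite('pics/p1.png',a)
E
```

```text
(no output)
```

View pics/p1.png

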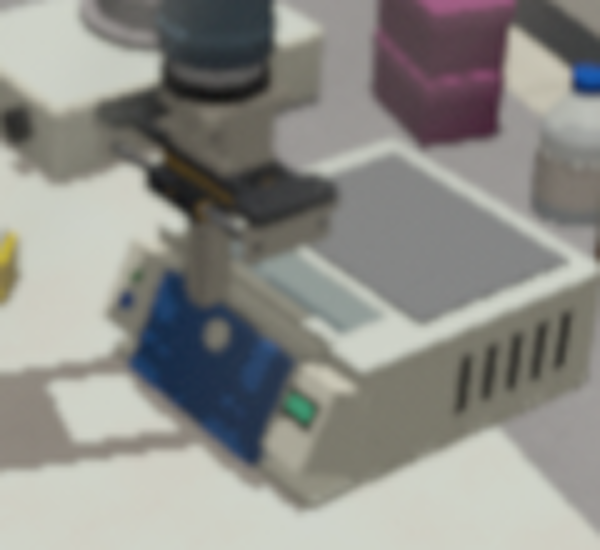

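```bash
python3 - <<'E'
from h import *
from go import c2w
d=grab('side');tcp=sense()['ee_pos']
print('tcp',proj(d,tcp),'dot est',proj(d,c2w([17,0,81])), 'shift +10 x,y,z', [proj(d,c2w(np.array([17,0,81])+np.eye(3)[i]*10)).round(1) for i in range(3)])
E
```

```text
tcp [270.26824472 187.91863323] dot est [272.1439859  186.72792315] shift +10 x,y,z [array([274.4, 185.9]), array([270.5, 185.4]), array([272.2, 184.4])]
```

```bash
python3 - <<'E'
from h import *
import pickle
d=pickle.load(open('D0.pkl','rb'))
print(proj(d['side'],[222,503,184]),proj(d['top'],[222,503,184]))
n=grab('side')
a=d['side']['pixels'][70:140,90:160]; b=n['pixels'][150:220,235:305]; 
cv2.imwrite('pics/p2.png',cv2.resize(cv2.convertScaleAbs(np.hstack([a,b]),alpha=1.3),None,fx=5.7,fy=5.7,interpolation=cv2.INTER_NEAREST))
E
```

```text
[131.23207475 127.01507386] [119.09043497 274.18504908]
```

View pics/p2.png

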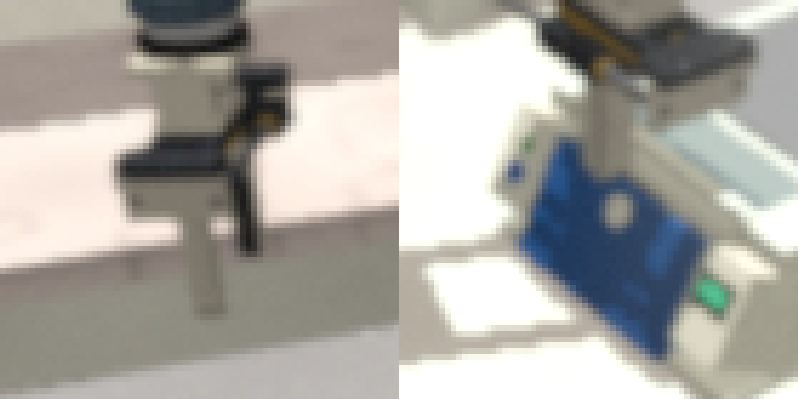

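The finger tip shows about 7 px (about 27 mm) higher than the reported TCP, in both side views. I'll settle it with a bench touch before pressing.

```bash
python3 -m handwheel '[0.02,0,0,0,0, 0.05,0,0,0,0, 0.07,0,0,0,0, 0.07,0,0.03,0,0, 0.07,0,0.055,0,0, 0.07,0,0.069,0,0, 0.07,0,0.069,0,0, 0.07,0,0.069,0,0]'; python3 -m handwheel '[0,0,0.003,0,0, 0,0,0.006,0,0, 0,0,0.008,0,0, 0,0,0.008,0,0]';python3 - <<'E'
from h import *
d=grab('side');print(proj(d,sense()['ee_pos']))
cv2.imwrite('pics/p3.png',cv2.resize(d['pixels'][140:240,200:320],None,fx=5,fy=5,interpolation=cv2.INTER_NEAREST))
E
```

```text
t: 4.8
ee_pos: [558.2, 20.3, 11.2]
eef_rot: [0.001, -0.104, 0.995, -0.0]
contact_force: [0.4, 0.6, -0.4]
grip_width: 0.5
t: 5.3
ee_pos: [557.3, 20.5, 2.3]
eef_rot: [-0.0, -0.104, 0.995, 0.0]
contact_force: [0.0, -0.9, -0.5]
grip_width: 0.1
[254.0284724  211.65936009]
```

View pics/p3.png

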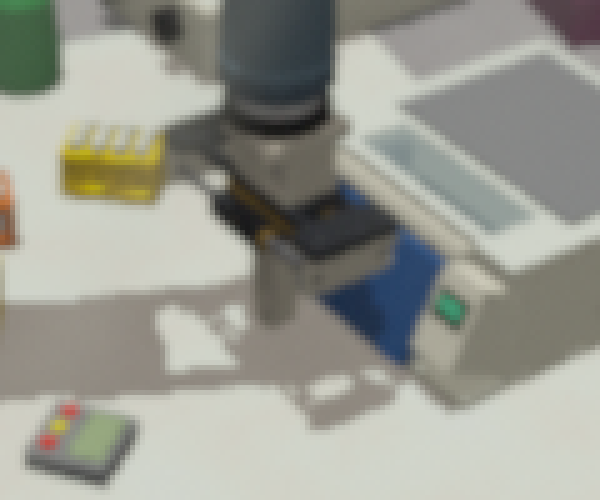

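```bash
python3 -m handwheel '[0,0,0.004,0,0, 0,0,0.008,0,0, 0,0,0.012,0,0, 0,0,0.015,0,0, 0,0,0.015,0,0]'; python3 -m handwheel '[0,0,0.003,0,0, 0,0,0.005,0,0, 0,0,0.005,0,0]';
```

```text
t: 5.98
ee_pos: [557.2, 20.5, -12.9]
eef_rot: [-0.0, -0.104, 0.995, 0.0]
contact_force: [0.4, -0.8, -0.5]
grip_width: 0.3
t: 6.35
ee_pos: [557.3, 20.5, -17.7]
eef_rot: [-0.0, -0.104, 0.995, 0.0]
contact_force: [0.6, -0.0, 0.5]
grip_width: 0.5
```

```bash
python3 -m handwheel '[0,0,0.002,0,0, 0,0,0.004,0,0, 0,0,0.004,0,0]'; python3 -m handwheel '[0,0,0.002,0,0, 0,0,0.003,0,0, 0,0,0.003,0,0]'; 
```

```text
t: 6.72
ee_pos: [557.3, 20.5, -21.8]
eef_rot: [-0.0, -0.104, 0.995, 0.0]
contact_force: [1.3, -0.6, -1.0]
grip_width: 0.2
t: 7.1
ee_pos: [557.3, 20.5, -24.7]
eef_rot: [-0.0, -0.104, 0.995, 0.0]
contact_force: [0.7, 1.1, 0.2]
grip_width: 0.7
```

```bash
python3 -m handwheel '[0,0,0.001,0,0, 0,0,0.002,0,0, 0,0,0.002,0,0]'; python3 -m handwheel '[0,0,0.001,0,0, 0,0,0.002,0,0, 0,0,0.002,0,0]';  python3 -m handwheel '[0,0,0.001,0,0, 0,0,0.002,0,0, 0,0,0.002,0,0]'; 
```

```text
t: 7.48
ee_pos: [557.4, 20.5, -26.6]
eef_rot: [-0.0, -0.104, 0.995, 0.0]
contact_force: [-0.2, -0.0, 0.3]
grip_width: 0.3
t: 7.85
ee_pos: [557.3, 20.5, -28.7]
eef_rot: [-0.0, -0.104, 0.995, 0.0]
contact_force: [0.7, 0.2, -1.2]
grip_width: 0.5
t: 8.22
ee_pos: [557.3, 20.5, -30.7]
eef_rot: [-0.0, -0.104, 0.995, 0.0]
contact_force: [-0.7, -1.1, -0.1]
grip_width: 0.8
```

```bash
python3 -m handwheel '[0,0,0.001,0,0, 0,0,0.002,0,0, 0,0,0.002,0,0]'; python3 -m handwheel '[0,0,0.001,0,0, 0,0,0.002,0,0, 0,0,0.002,0,0]';  python3 -m handwheel '[0,0,0.001,0,0, 0,0,0.002,0,0, 0,0,0.002,0,0]'; 
```

```text
t: 8.6
ee_pos: [557.4, 20.5, -32.6]
eef_rot: [-0.0, -0.104, 0.995, 0.0]
contact_force: [-0.4, -0.1, -0.6]
grip_width: 0.1
t: 8.98
ee_pos: [557.5, 20.5, -33.9]
eef_rot: [0.0, -0.104, 0.995, -0.0]
contact_force: [-2.2, -0.1, 4.7]
grip_width: 0.5
t: 9.35
ee_pos: [557.6, 20.5, -34.0]
eef_rot: [0.0, -0.105, 0.995, -0.0]
contact_force: [-6.7, 0.5, 21.0]
grip_width: 0.5
```

```bash
python3 -m handwheel '[0,0,-0.01,0,0, 0,0,-0.036,0,0, 0,0,-0.036,0,0]'; python3 - <<'E'
from h import *
import pickle
d=pickle.load(open('D0.pkl','rb'))['side']
for p in ([222,503,184],[626,35,79.4],[557.3,20.5,2.3]):
    print([proj(d,np.array(p)+[0,0,k]).round(1) for k in (0,33.5,84,84+33.5)])
s=grab('side')
from go import *
cv2.imwrite('pics/p4.png',cv2.resize(s['pixels'][140:240,200:320],None,fx=6,fy=6,interpolation=cv2.INTER_CUBIC))
print([proj(s,np.array(sense()['ee_pos'])+[0,0,k]).round(1) for k in (0,33.5,84,84+33.5)])
E
```

```text
t: 9.72
ee_pos: [559.3, 20.2, 1.1]
eef_rot: [0.002, -0.104, 0.995, -0.001]
contact_force: [0.7, -0.1, -0.2]
grip_width: 0.7
[array([131.2, 127. ]), array([130. , 119.4]), array([128.1, 107.6]), array([126.8,  99.6])]
[array([270.3, 187.9]), array([270.6, 180.1]), array([271.1, 167.9]), array([271.4, 159.6])]
[array([254. , 211.7]), array([254.1, 204.2]), array([254.2, 192.6]), array([254.3, 184.6])]
[array([254.3, 212.1]), array([254.4, 204.7]), array([254.5, 193.1]), array([254.6, 185.1])]
```

View pics/p4.png

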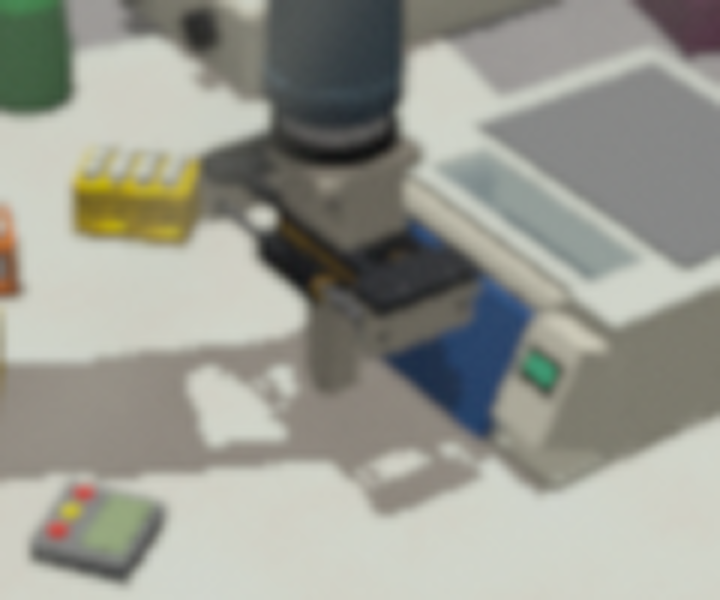

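```bash
sed -i "s/s=sense(); q/s=sense(); s['ee_pos']=np.array(s['ee_pos'])+[0,0,33.6]; q/" go.py; python3 go.py case 0 0 79 192
```

```text
t 9.775 tcp [558.25845688  20.37284535  33.59837774] case [-60.8  -0.8  33.6] toolx -168.01 F [-0.8  0.1  0. ] w 0.7356532867078911
shift m [-0.0609  0.0008 -0.0453] turn -0.0
```

```bash
python3 -m handwheel '[0,0.001,-0.02,0,0, 0,0.001,-0.045,0,0, -0.02,0.001,-0.045,0,0, -0.045,0.001,-0.045,0,0, -0.06,0.001,-0.045,0,0, -0.064,0.001,-0.045,0,0, -0.064,0.001,-0.045,0,0]'; python3 -m handwheel '[-0.002,0,0,0,0, -0.004,0,0,0,0, -0.004,0,0,0,0]';python3 -m handwheel '[-0.002,0,0,0,0, -0.003,0,0,0,0, -0.003,0,0,0,0]'; python3 go.py case 0 0 79
```

```text
t: 10.65
ee_pos: [619.0, 34.8, 43.4]
eef_rot: [-0.001, -0.104, 0.995, 0.0]
contact_force: [-0.5, -1.1, -0.6]
grip_width: 0.8
t: 11.02
ee_pos: [623.8, 35.5, 44.6]
eef_rot: [0.0, -0.104, 0.995, -0.0]
contact_force: [-0.2, 0.1, -0.3]
grip_width: 0.4
t: 11.4
ee_pos: [626.1, 36.1, 44.3]
eef_rot: [-0.001, -0.104, 0.995, -0.0]
contact_force: [-2.4, -0.3, 0.9]
grip_width: 0.4
t 11.4 tcp [626.06040654  36.10932403  77.90663788] case [ 8.8  0.5 77.9] toolx -168.01 F [-2.4 -0.3  0.9] w 0.3781296131539108
```

```bash
python3 -m handwheel '[-0.002,0,0,0,0, -0.003,0,0,0,0, -0.003,0,0,0,0]'; python3 -m handwheel '[-0.002,0,0,0,0, -0.003,0,0,0,0, -0.003,0,0,0,0]';python3 -m handwheel '[-0.0015,0,0,0,0, -0.002,0,0,0,0, -0.002,0,0,0,0]'; python3 go.py case 0 0 79
```

```text
t: 11.78
ee_pos: [628.1, 36.6, 43.9]
eef_rot: [-0.002, -0.104, 0.995, -0.0]
contact_force: [-4.5, -2.3, 1.2]
grip_width: 0.5
t: 12.15
ee_pos: [629.6, 36.9, 43.4]
eef_rot: [-0.003, -0.104, 0.995, -0.0]
contact_force: [-8.0, -2.9, 1.6]
grip_width: 0.8
t: 12.52
ee_pos: [631.0, 37.3, 43.0]
eef_rot: [-0.004, -0.104, 0.995, -0.0]
contact_force: [-9.1, -3.1, 0.1]
grip_width: 0.5
t 12.525 tcp [631.0157632   37.25080439  76.64787068] case [13.8  0.6 76.6] toolx -168.01 F [-9.1 -3.1  0.1] w 0.4880453850096692
```

```bash
python3 -m handwheel '[-0.002,0,0,0,0, -0.003,0,0,0,0, -0.003,0,0,0,0]'; python3 go.py case 0 0 79; python3 -m handwheel '[0.01,0,0,0,0, 0.03,0,0,0,0, 0.06,0,-0.03,0,0, 0.1,0,-0.08,0,0, 0.13,0,-0.12,0,0, 0.13,0,-0.12,0,0.6, 0.13,0,-0.12,0,0.8]'; python3 go.py world 370 264.5 90 171
```

```text
t: 12.9
ee_pos: [634.2, 38.2, 42.9]
eef_rot: [-0.003, -0.104, 0.995, 0.0]
contact_force: [-8.1, -2.3, -0.6]
grip_width: 0.5
t 12.9 tcp [634.24998419  38.16090083  76.54470404] case [17.2  0.8 76.5] toolx -168.01 F [-8.1 -2.3 -0.6] w 0.48099351893730913
t: 13.78
ee_pos: [511.0, 11.5, 164.6]
eef_rot: [0.001, -0.104, 0.995, -0.0]
contact_force: [0.8, 0.1, 0.3]
grip_width: 16.2
t 13.775 tcp [510.96521379  11.51761639 198.1873926 ] case [-108.9    0.4  198.2] toolx -168.03 F [0.8 0.1 0.3] w 16.168181633079215
shift m [0.0857 0.2768 0.1079] turn 0.366
```

```bash
python3 -m handwheel '[0.02,0.05,0,0.06,0.8, 0.04,0.1,0,0.12,0.8, 0.06,0.15,0.02,0.2,0.8, 0.07,0.2,0.05,0.27,0.8, 0.08,0.245,0.08,0.33,0.8, 0.085,0.27,0.1,0.363,0.8, 0.085,0.276,0.108,0.363,0.8, 0.085,0.276,0.108,0.363,0.8]'; python3 go.py world 370.7 263.6 20 171.2;  python3 - <<'E'
from h import *
import pickle
s=grab('side');t=grab('top')
pickle.dump((s,t),open('D1.pkl','wb'))
a=cv2.resize(s['pixels'][120:230,160:320],None,fx=5,fy=5,interpolation=cv2.INTER_CUBIC)
cv2.imwrite('pics/p5.png',a)
E
```

```text
t: 14.78
ee_pos: [369.6, 263.7, 55.4]
eef_rot: [-0.001, 0.076, 0.997, -0.001]
contact_force: [-0.3, -0.9, -0.4]
grip_width: 74.5
t 14.775 tcp [369.63573467 263.719824    88.98526191] case [-194.7  276.5   89. ] toolx 171.28 F [-0.3 -0.9 -0.4] w 74.45718258061576
shift m [-0.0012  0.0001  0.069 ] turn 0.001
```

View pics/p5.png

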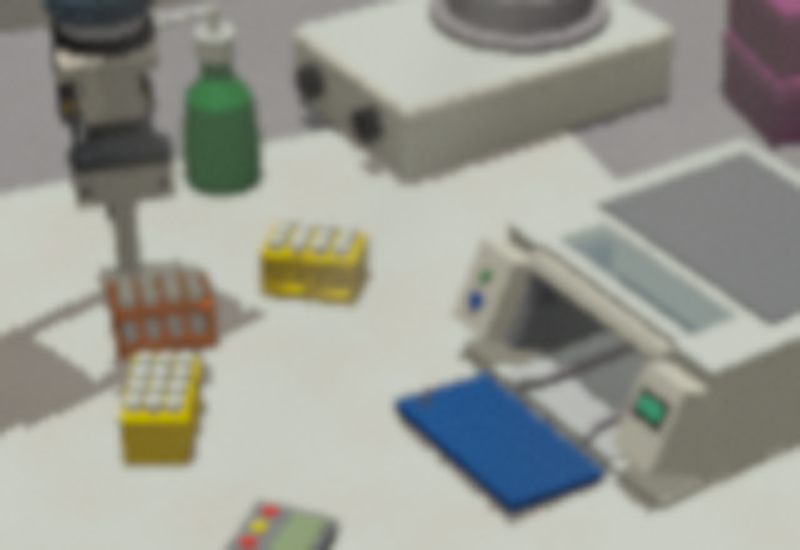

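The flap lies fully open (crop (500,440)). The gripper stands over the rear part of the orange rack (crop (160,310)). Lowering and gripping.

```bash
python3 -m handwheel '[-0.001,0,0.02,0,0.8, -0.001,0,0.04,0,0.8, -0.001,0,0.058,0,0.8, -0.001,0,0.068,0,0.8, -0.001,0,0.068,0,0.8]' 30; python3 -m handwheel '[0,0,0,0,0.5, 0,0,0,0,0.3, 0,0,0,0,0.3, 0,0,0,0,0.3, 0,0,0,0,0.3]' 30; python3 go.py world 0 0 0
```

```text
t: 15.5
ee_pos: [371.1, 263.1, -11.6]
eef_rot: [-0.0, 0.077, 0.997, -0.0]
contact_force: [-0.2, 0.3, 0.4]
grip_width: 74.1
t: 16.12
ee_pos: [371.1, 263.9, -11.1]
eef_rot: [0.0, 0.077, 0.997, 0.0]
contact_force: [-0.9, -0.6, 5.7]
grip_width: 49.5
t 16.125 tcp [371.1462029  263.91857966  22.51580182] case [-193.2  276.3   22.5] toolx 171.2 F [-0.9 -0.6  5.7] w 49.54715095892178
```

```bash
python3 -m handwheel '[0,0,-0.01,0,0.3, 0,0,-0.03,0,0.3, 0,0,-0.055,0,0.3, 0,0,-0.08,0,0.3, 0,0,-0.08,0,0.3]'; python3 go.py case -63 0 60 192
```

```text
t: 16.75
ee_pos: [372.2, 264.2, 70.1]
eef_rot: [0.002, 0.077, 0.997, 0.001]
contact_force: [-0.3, -0.5, -1.6]
grip_width: 49.4
t 16.75 tcp [372.1530625  264.24568165 103.71721719] case [-192.2  276.4  103.7] toolx 171.19 F [-0.3 -0.5 -1.6] w 49.447515763468026
shift m [-0.2188 -0.2126  0.044 ] turn -0.363
```

```bash
python3 -m handwheel '[-0.01,-0.01,0,-0.02,0.3, -0.03,-0.03,0,-0.05,0.3, -0.055,-0.055,0,-0.1,0.3, -0.085,-0.082,0,-0.15,0.3, -0.115,-0.11,0,-0.2,0.3, -0.145,-0.14,0,-0.25,0.3, -0.175,-0.17,0.01,-0.3,0.3, -0.2,-0.195,0.025,-0.34,0.3, -0.213,-0.208,0.038,-0.358,0.3, -0.219,-0.2125,0.044,-0.363,0.3, -0.219,-0.2125,0.044,-0.363,0.3, -0.219,-0.2125,0.044,-0.363,0.3]'; python3 go.py case -63 0 38 192; python3 - <<'E'
from h import *
s=grab('side');t=grab('top')
a=cv2.resize(s['pixels'][135:235,225:325],None,fx=5,fy=5,interpolation=cv2.INTER_CUBIC)
cv2.imwrite('pics/p6.png',a)
E
```

```text
t: 18.25
ee_pos: [554.2, 20.9, 24.6]
eef_rot: [-0.0, -0.105, 0.995, 0.0]
contact_force: [0.3, 0.1, -0.9]
grip_width: 49.9
t 18.25 tcp [554.17810118  20.9196805   58.16738576] case [-64.7   0.6  58.2] toolx -167.98 F [ 0.3  0.1 -0.9] w 49.87172901127594
shift m [-0.0017 -0.0006  0.0202] turn 0.0
```

View pics/p6.png

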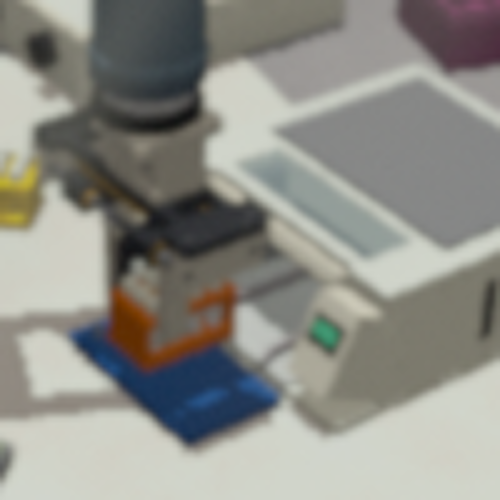

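The rack hangs level and square over the open flap (crop (185,320)), gripped near its rear as planned. Setting it down.

```bash
python3 -m handwheel '[0,-0.0005,0.008,0,0.3, -0.001,-0.0005,0.015,0,0.3, -0.001,-0.0005,0.019,0,0.3, -0.001,-0.0005,0.019,0,0.3]'; python3 -m handwheel '[0,0,0.002,0,0.3, 0,0,0.002,0,0.3]';python3 -m handwheel '[0,0,0.002,0,0.3, 0,0,0.002,0,0.3]'; python3 go.py case -63 0 38 192
```

```text
t: 18.85
ee_pos: [555.3, 19.9, 4.9]
eef_rot: [-0.001, -0.104, 0.995, 0.0]
contact_force: [0.1, -0.3, -0.2]
grip_width: 49.8
t: 19.1
ee_pos: [555.7, 19.8, 3.4]
eef_rot: [-0.0, -0.104, 0.995, 0.0]
contact_force: [0.2, -0.4, -1.2]
grip_width: 50.0
t: 19.35
ee_pos: [556.0, 19.8, 2.8]
eef_rot: [0.0, -0.104, 0.995, -0.0]
contact_force: [-3.4, -0.2, 8.6]
grip_width: 49.8
t 19.35 tcp [556.0274033   19.75755071  36.42226942] case [-63.1  -0.9  36.4] toolx -168.01 F [-3.4 -0.2  8.6] w 49.800134210915246
shift m [-0.0001  0.0009 -0.0016] turn -0.0
```

```bash
python3 -m handwheel '[0,0.001,-0.001,0,0.3, -0.008,0.001,-0.001,0,0.3, -0.016,0.001,-0.001,0,0.3, -0.024,0.001,-0.001,0,0.3, -0.032,0.001,-0.001,0,0.3, -0.04,0.001,-0.001,0,0.3, -0.045,0.001,-0.001,0,0.3, -0.045,0.001,-0.001,0,0.3]'; python3 go.py case 22 0 36; python3 -m handwheel '[-0.007,0,0,0,0.3, -0.014,0,0,0,0.3, -0.02,0,0,0,0.3, -0.02,0,0,0,0.3]'; python3 go.py case 22 0 36
```

```text
t: 20.35
ee_pos: [600.1, 30.2, 2.9]
eef_rot: [0.0, -0.105, 0.995, -0.0]
contact_force: [-2.8, -1.0, 5.9]
grip_width: 50.0
t 20.35 tcp [600.06246995  30.20450744  36.52333626] case [-17.9   0.1  36.5] toolx -168.0 F [-2.8 -1.   5.9] w 49.95565762380617
t: 20.85
ee_pos: [619.6, 34.4, 2.9]
eef_rot: [-0.0, -0.104, 0.995, -0.0]
contact_force: [-2.0, -0.4, 5.8]
grip_width: 49.8
t 20.85 tcp [619.61094661  34.3779247   36.47921574] case [ 2.1  0.1 36.5] toolx -168.0 F [-2.  -0.4  5.8] w 49.8449318680366
```

```bash
python3 -m handwheel '[-0.007,0,0,0,0.3, -0.014,0,0,0,0.3, -0.02,0,0,0,0.3, -0.02,0,0.001,0,0.3]'; python3 go.py case 22 0 36;  python3 -m handwheel '[0,0,0,0,0.7, 0,0,0,0,0.7, 0,0,0,0,0.7]'; python3 - <<'E'
from h import *
s=grab('side')
cv2.imwrite('pics/p7.png',cv2.resize(s['pixels'][135:235,225:325],None,fx=5,fy=5,interpolation=cv2.INTER_CUBIC))
E
```

```text
t: 21.35
ee_pos: [640.0, 38.7, 1.4]
eef_rot: [0.001, -0.104, 0.995, -0.0]
contact_force: [1.1, 0.4, 7.2]
grip_width: 49.8
t 21.35 tcp [639.95225785  38.65335615  35.04345867] case [22.9  0.1 35. ] toolx -168.01 F [1.1 0.4 7.2] w 49.8226952562816
t: 21.72
ee_pos: [638.5, 38.5, 1.3]
eef_rot: [-0.0, -0.104, 0.995, 0.0]
contact_force: [0.3, 0.0, 0.2]
grip_width: 64.8
```

View pics/p7.png

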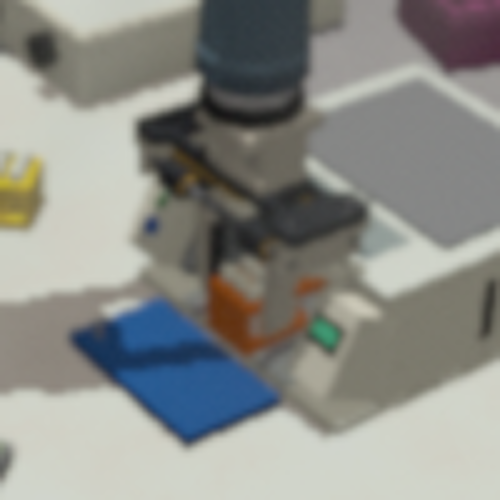

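The rack is between the rails with its rear at the mouth (crop (240,310)). I'll back out, part-close the fingers, and push the rear end home.

```bash
python3 -m handwheel '[0.01,0,0,0,0.7, 0.03,0,0,0,0.7, 0.045,0,0,0,0.7, 0.053,0,0,0,0.7, 0.053,0,0,0,0.2, 0.053,0,0,0,0.2, 0.053,0,0,0,0.2, 0.053,0,0,0,0.2]'; python3 -m handwheel '[-0.008,0,0,0,0.2, -0.016,0,0,0,0.2, -0.024,0,0,0,0.2, -0.024,0,0,0,0.2]'; python3 go.py case 22 0 36
```

```text
t: 22.78
ee_pos: [587.1, 27.5, 1.4]
eef_rot: [0.0, -0.104, 0.995, 0.0]
contact_force: [0.5, 1.2, 0.1]
grip_width: 29.9
t: 23.28
ee_pos: [611.2, 32.6, 1.4]
eef_rot: [0.0, -0.105, 0.995, -0.0]
contact_force: [-0.2, 0.8, -0.6]
grip_width: 18.3
t 23.275 tcp [611.17303121  32.56794415  34.98675104] case [-6.5  0.1 35. ] toolx -168.0 F [-0.2  0.8 -0.6] w 18.280484338228653
```

```bash
python3 -m handwheel '[-0.005,0,0,0,0.2, -0.01,0,0,0,0.2, -0.015,0,0,0,0.2, -0.02,0,0,0,0.2, -0.025,0,0,0,0.2, -0.025,0,0,0,0.2]'; python3 -m handwheel '[-0.001,0,0,0,0.2, -0.002,0,0,0,0.2]'; python3 -m handwheel '[-0.001,0,0,0,0.2, -0.002,0,0,0,0.2]'; python3 go.py case 22 0 36
```

```text
t: 24.02
ee_pos: [635.4, 37.7, 1.5]
eef_rot: [0.0, -0.104, 0.995, -0.0]
contact_force: [-0.5, -1.3, 0.1]
grip_width: 18.4
t: 24.28
ee_pos: [636.4, 38.0, 1.5]
eef_rot: [-0.0, -0.104, 0.995, -0.0]
contact_force: [-0.8, -0.5, 1.3]
grip_width: 18.4
t: 24.52
ee_pos: [638.6, 38.5, 1.5]
eef_rot: [-0.0, -0.104, 0.995, -0.0]
contact_force: [-1.0, -0.4, 0.8]
grip_width: 18.7
t 24.525 tcp [638.59902423  38.4571342   35.10318532] case [21.5  0.2 35.1] toolx -168.01 F [-1.  -0.4  0.8] w 18.66159600140698
```

```bash
python3 -m handwheel '[-0.001,0,0,0,0.2, -0.0015,0,0,0,0.2, -0.0015,0,0,0,0.2]'; python3 -m handwheel '[-0.001,0,0,0,0.2, -0.0015,0,0,0,0.2, -0.0015,0,0,0,0.2]'; python3 go.py case 22 0 36
```

```text
t: 24.9
ee_pos: [639.3, 38.6, 1.5]
eef_rot: [-0.001, -0.104, 0.995, -0.0]
contact_force: [-4.6, -1.3, 4.3]
grip_width: 18.9
t: 25.28
ee_pos: [639.3, 38.6, 1.5]
eef_rot: [-0.002, -0.105, 0.995, -0.0]
contact_force: [-9.6, -2.7, 7.5]
grip_width: 18.8
t 25.275 tcp [639.2625065   38.6287012   35.11271423] case [22.2  0.2 35.1] toolx -168.0 F [-9.6 -2.7  7.5] w 18.837831243305114
```

Motion stopped at case x 22.2 with the force rising, against a predicted 22.5 for home. Retreat and check.

```bash
python3 -m handwheel '[-0.001,0,0,0,0.2, -0.001,0,0,0,0.2]'; python3 -m handwheel '[0.01,0,0,0,0.2, 0.03,0,0,0,0.2, 0.07,0,-0.02,0,0.2, 0.12,0,-0.06,0,0.2, 0.17,-0.03,-0.11,0,0.2, 0.2,-0.08,-0.13,0,0.2, 0.22,-0.13,-0.15,0,0.2, 0.22,-0.15,-0.15,0,0.2, 0.22,-0.15,-0.15,0,0.2]'; python3 - <<'E'
from h import *
from go import c2w
s=grab('side');t=grab('top')
a=cv2.resize(s['pixels'][145:225,245:345],(500,400),interpolation=cv2.INTER_CUBIC)
b=cv2.resize(t['pixels'][80:180,210:285],(300,400),interpolation=cv2.INTER_CUBIC)
cv2.imwrite('pics/p8.png',np.hstack([a,b]))
for nm,d,o in(('side',s,(245,145,5)),('top',t,(210,80,4))):
  print(nm,[((proj(d,c2w(p))-o[:2])*o[2]).round() for p in ([30,-25,55],[30,25,55],[30,-25,13],[30,25,13],[110,-25,55],[110,25,55],[-85,-75,14])])
E
```

```text
t: 25.52
ee_pos: [639.2, 38.6, 1.5]
eef_rot: [-0.003, -0.105, 0.995, -0.0]
contact_force: [-11.6, -4.0, 9.9]
grip_width: 18.7
t: 26.65
ee_pos: [459.3, -155.2, 152.0]
eef_rot: [0.001, -0.103, 0.995, -0.001]
contact_force: [-0.6, -0.6, -0.7]
grip_width: 18.4
side [array([170., 249.]), array([128., 217.]), array([167., 296.]), array([127., 263.]), array([255., 214.]), array([213., 183.]), array([ 79., 386.])]
top [array([204., 308.]), array([152., 319.]), array([205., 317.]), array([154., 328.]), array([186., 227.]), array([135., 238.]), array([282., 421.])]
```

View pics/p8.png

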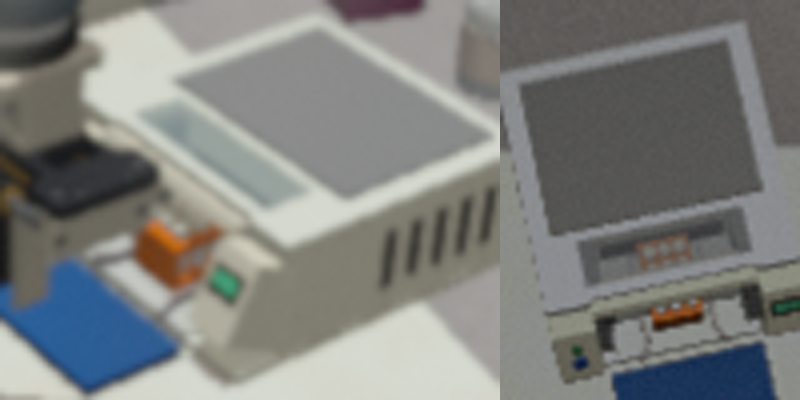

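The top crop shows the rack's front end at (652–703, 310–328), matching the predicted home outline. The flap is open and the caps sit by the stop under the clear roof.

```bash
python3 -m handwheel '[0,0,0,0,0.2, 0,0,0,0,0.2]'; python3 - <<'E'
from m import *
t=grab('top')
for lo,hi in (((20,110,90),(34,255,255)),((45,100,40),(85,255,255)),((0,150,90),(3,255,255))):
    print([b[0].tolist() for b in blobs(D['top'],lo,hi)],[b[0].tolist() for b in blobs(t,lo,hi)])
print(close_job(),sense()['t'])
E
```

```text
t: 27.0
ee_pos: [458.5, -151.9, 151.1]
eef_rot: [-0.0, -0.105, 0.994, 0.0]
contact_force: [0.1, 0.2, 0.3]
grip_width: 18.7
[[341.8, 55.2], [189.9, 192.2], [228.7, 236.8]] [[341.8, 55.1], [190.0, 192.2], [228.7, 236.8]]
[[137.2, 196.3], [349.7, 214.1]] [[137.3, 196.2], [349.6, 214.1]]
[[408.3, 190.7]] [[408.2, 190.7]]
the job is handed in; nothing more can be done
the job is handed in; nothing more can be done
```

I pressed the flap until its catch let go and it dropped fully open. I then set the orange rack on the flap, slid it between the rails and pushed it against the back stop. The job was handed in at about 27 s.

**What agreed:**
- **Rack:** The push stopped at case x 22.2 mm (22.5 predicted for home), with the force rising to about 15 N. In the last top view, the rack's front end matches the predicted home outline.
- **Rest of the scene:** The flap lies open. The look-alike racks, bottle and jar moved by 0.1 px at most. I did not re-measure the timer. The arm ended clear, with no contact force.

**What disagreed:**
- **Reported height:** The reported TCP height was about 33.6 mm lower than the real fingertips. A touch on the bare bench (about 21 N) and the side views showed this, and I corrected for it.
- **Side camera:** It reads about 6 mm farther in x than the top camera, in the final view as well. I averaged the two views for the flap dot and took the top view as the final check.

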